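# Dress, close and pin the clamshell glue press

### The job

Get the small glue press ready: take the cork block and rub it flat along the press's sprung rubber pad in a light, steady stroke, from the pad's left end to its right end as the robot sees it, then lay the block flat on the bench top, clear of the press. Shut the hinged lid fully, take from the rack the pin that is long enough to reach through both halves, push it down through the holes of lid and base, and press its flange onto the sprung collar until the collar is squeezed well past half of its travel. Finish like that, still gripping the pin and pressing down so that the halves stay shut; never press the pad or the pin with more than about 40 N, and leave the other pin, the tape roll and the glue bottle where they are.

Things in the scene. Friction and masses are not known exactly. Their poses are not given: they have to be found in the camera images.
- press: the clamshell press, fixed to the bench: plywood base 120 (x) x 156 (y) x 30 mm high. Origin: centre of its underside; its -x side faces the robot (turned by up to 0.3 rad), +y is the robot's left, z up. On it sits the rubber pad; along the far edge are the hinge lugs (top 51 mm above the bench) and the hinged aluminium lid, which starts open, leaning back away from the robot
- pad: dark rubber pad, 64 (x) x 140 (y) mm, on springs in the base, its centre at press x = +6, y = 0 mm; origin: centre of its top face, 36 mm above the bench when free, 6 mm proud of the base; axes as the press. It yields 5 mm straight down: about 1 N at first, then 1.8 N per mm, and solid after 5 mm
- lid (a joint): angle of the lid (rad): 0 shut, about 1.6 upright, grows as it opens backwards (starts 1.95 to 2.2, stop at 2.3). The hinge is stiff: the lid stays where it is left and needs about 4 N at its free edge to move it, right down to 0
- lid_hinge (a point): middle of the hinge axis, 44 mm above the bench, at press x = +52 mm; the axis runs along press y; this point's axes are those of the press
- lid_edge (a point): middle of the lid's free edge, on the outer face, 112 mm from the hinge axis. The lid is 156 mm wide (y) and 12 mm thick, centred on the hinge axis (outer face 6 mm out from it, two ribs 3 mm higher near y = +-30 mm); its outermost 30 mm is a nose 19 mm thick that reaches inwards. Shut, its outer face is 50 mm above the bench. This point's z is the lid's outward normal, its x runs from the free edge to the hinge
- press_hole (a point): middle of the mouth of the pin hole in the base (15 mm wide, through the base), on the base's top, 30 mm above the bench, at press x = -45, y = 0 mm; it needs the shut lid to lie under the lid's hole (14 mm wide, 97 mm from the hinge axis)
- collar_top (a point): centre of the top face of the sprung steel collar over the lid's hole: a 34 mm square plate 4 mm thick with a 14 mm hole, standing 12 mm proud of the lid's outer face on a spring (with the lid shut, 62 mm above the bench); its z is the lid's outward normal
- collar (a joint): how far the collar is pushed in towards the lid (m): 0 free, 0.007 fully down. The spring takes 4 N at first, then 0.9 N per mm (about 10 N fully down), and pushes the pin back up when let go
- pin_rack: wooden pin rack, fixed, 140 (x) x 50 (y) x 40 mm high; origin: centre of its underside. Two holes, 80 mm apart at its x = +-40 mm, 30 mm deep, 13 mm wide, each with a pin standing upright; which pin is in which hole changes
- long_pin: the long steel pin: round shank 12 mm thick and 48 mm long with a tapered tip, then a flange 30 mm wide and 5 mm thick, then a round grip 24 mm wide and 28 mm high (81 mm in all). Origin: centre of the tip; z points up from the tip to the grip. In the rack about 18 mm of its shank shows below the flange, its tip 10 mm above the bench
- short_pin: the short pin, same flange and grip but a shank of only 24 mm, so its flange lies on the rack; too short for the press. Origin: centre of the tip, z up. Leave it in the rack
- cork_block: cork sanding block, 36 (x) x 60 (y) x 26 mm high, lying flat on the bench; origin: centre of its underside
- tape_roll: roll of tape, 104 mm across and 24 mm high, lying flat; origin: centre of its underside. Bystander
- glue_bottle: white glue bottle with a pointed nozzle lying on its side, 50 x 162 x 31 mm; origin: centre of its underside. Bystander
There are look-alikes about, which are no part of the job. Leave any orange or pink look-alike of the long_pin alone.

How it is judged:
By the outcome, as a careful person would: the job done as asked, in the order asked, and still so for the second after the job is handed in, while the arm keeps its last pose, push and grip.
It also fails if it takes over 72 s, if anything falls off the work surface, if the arm or the gripper's body presses on something with over 40 N, if the wrist force passes 120 N, or if a joint passes its speed limit or range.

### The arm

A 6-joint arm with a two-finger parallel gripper is mounted at the origin on the work surface; the furniture and walls round the work are solid. World frame = base frame: x ahead of the robot, y to its left, z up, the work surface at z = 0. Lengths are in m, angles in rad, forces in N, time in s.
With the tool pointing down it reaches from about 0.3 to 0.775 m from the base axis. Payload 14.6 kg.
Tool frame: the origin (TCP) lies midway between the tips of the shut fingers; the grasp point (between the pads) lies 19 mm behind it; z points along the fingers, y is the line along which they close (so a half turn about z gives the same grasp; the last joint's range is limited). The gripper opens to 94 mm and grips with 3 to 60 N. Pads are 16 mm wide; open, the fingers measure 119 mm over their backs; the gripper's body (75 mm by 177 mm) begins 78 mm behind the grasp point.
Start: joints at [1.227, 0.3, 1.521, -0, 1.321, -0.067], TCP at [0.15, 0.529, 0.185] pointing down, gripper open.
Joint ranges: [-3.03, 3.03], [-0.79, 2.21], [0.23, 2.52], [-1.04, 4.18], [0, 3.07], [-2.55, 2.55]. Speed limits (rad/s): [2.22, 2.22, 2.57, 3.14, 3.14, 3.14].

### API

Orientations are given as [roll, pitch, yaw] about the fixed x, y, z axes, in that order (R = Rz(yaw) Ry(pitch) Rx(roll)).
In Python, from station import ctrl gives the robot as it stands. The module is installed in compiled form; this text tells all that it offers.
- The arm moves only by the tool servo_tool, never from a script. Its argument "plan" is a list of rows, each a list of 7 numbers: the opening in per cent of the stroke, from 0 (shut) to 100 (fully open), then the shift along the tool's x, y, z in m, then the turn, a rotation vector about the tool's x, y, z in rad. A call has exactly 8 rows; each row shifts and turns the commanded pose from where the row before left it, along the tool's axes as they then stand; what a row does not reach is not made up. A row lasts 1/8 s, in which the tool goes at most 62.5 mm and 10.7 degrees, less where a joint would pass 70% of its speed; a pose out of reach is approached as far as the arm can. A call with a gripper value outside its range is refused whole. The fingers move at their own pace and stop on an object; "force" is the grip in N (left out, the last holds). Time passes only in rows, so rows that do not move let the fingers close, or fill a call up. It gives the time, the measured TCP pose, the force, the opening and the grip force at its end, in the units of the state.
- ctrl.get_obs(): the state, without advancing time (a new reading comes with each control period).
- ctrl.camera(name): name is "scene" or "top" or "wrist"; returns a dict with "pixels" (420x560x3 uint8, red, green, blue), "z_map" (420x560 float32, m along the optical axis (not along the pixel's ray), 0 where there is no reading), "mtx" (3x3 intrinsics, pixels), "pose" (4x4, takes a point from camera to world coordinates). Camera axes: x right, y up, looking along -z (the intrinsics and any distortion apply to the point x, -y, -z); pixel columns grow to the right and rows downward; lengths in m; the calibration is good to about 2 mm. A picture is of the moment at which its call begins.
- ctrl.hand_in(): hands the job in; it is judged then, once.
The state is a dict: "time_s": time; "qpos": joint angles; "joint_vel": joint speeds; "tau": joint torques, N m; "ee_pos": TCP position; "eef_rot": TCP orientation; "force": force on the tool from outside, world axes, zero at the start; "moment": the same for the moment, N m; "grip_width": finger opening in m; "grip_force": force on a finger pad.
Only numpy, scipy, OpenCV 4.12 (cv2) and the standard library are available. Lean on these libraries where they do the work, as an engineer would, in place of code of your own. Each camera call takes 0.05 s, during which the arm holds its last target. There are 200 camera calls.

## Working session

There is one attempt and no reset: what is moved stays moved. The work goes in short steps, Python scripts to look and compute and a tool call to move; the robot and the scene stay as the last step left them, time stands still between calls to the robot, and variables do not carry over. Pictures are saved under pics/ and viewed, at most 10 in all, crops included, and the job is handed in when it is done.

Besides the shell and the picture viewer there is one more tool, called as name(argument=value, ...) on one line, values as JSON. servo_tool: Moves the arm, as the interface text tells. Its arguments: {"type":"object","properties":{"plan":{"type":"array","items":{"type":"array","items":{"type":"number"}}},"force":{"type":"number"}},"required":["plan"]}

```bash
mkdir -p pics
cat > h.py <<'E'
import numpy as np, cv2
from station import ctrl
from scipy.spatial.transform import Rotation as R
def snap(name,fn=None):
    c=ctrl.camera(name)
    if fn: cv2.imwrite('pics/'+fn,c['pixels'][:,:,::-1])
    return c
def cloud(c):
    h,w=c['z_map'].shape; K=c['mtx']; d=c['z_map']
    u,v=np.meshgrid(np.arange(w),np.arange(h))
    p=np.stack([(u-K[0,2])/K[0,0]*d,-(v-K[1,2])/K[1,1]*d,-d],-1)
    return p@c['pose'][:3,:3].T+c['pose'][:3,3]
E
python3 - <<'E'
from h import *
o=ctrl.get_obs(); print(o)
ims=[]
for n in('top','scene'):
    c=snap(n,n+'0.png'); np.savez(''+n+'0.npz',**c); print(n,c['mtx'],c['pose'],c.keys())
E
```

```text
{'time_s': 0.0, 'qpos': array([ 1.22736297e+00,  3.00196154e-01,  1.52135046e+00, -1.61082762e-05,
        1.32071243e+00, -6.65786359e-02]), 'joint_vel': array([ 0.00049401, -0.00091816, -0.00020143,  0.00025917,  0.00239609,
       -0.0002372 ]), 'tau': array([-1.64300285e-02, -5.22112942e+01, -3.46292424e+01,  6.98954053e-02,
        2.97319866e-02,  1.22669699e-04]), 'ee_pos': array([0.1502679 , 0.52888846, 0.18513474]), 'eef_rot': array([-3.14092670e+00, -2.87645840e-05,  2.86474192e+00]), 'force': array([-0.21037171,  0.19558238, -0.62702321]), 'moment': array([ 0.0420424 , -0.03605595, -0.0612983 ]), 'grip_force': 0.8098973287269473, 'grip_width': 0.09432601918027622}
top [[457.22692415   0.         275.74146278]
 [  0.         457.22692415 210.04057968]
 [  0.           0.           1.        ]] [[-0.02857804  0.98864514 -0.14752658  0.24813197]
 [-0.99943517 -0.03087133 -0.01327824  0.07425401]
 [-0.01768181  0.14706378  0.98896896  1.25243867]
 [ 0.          0.          0.          1.        ]] dict_keys(['pixels', 'z_map', 'mtx', 'pose'])
scene [[437.58368389   0.         280.76177095]
 [  0.         437.58368389 211.04071285]
 [  0.           0.           1.        ]] [[-0.87909788  0.37178749 -0.29826326  0.09261864]
 [-0.47634682 -0.66329375  0.57717858  0.7897703 ]
 [ 0.01675163  0.64947322  0.76019992  0.97308328]
 [ 0.          0.          0.          1.        ]] dict_keys(['pixels', 'z_map', 'mtx', 'pose'])
```

View pics/top0.png

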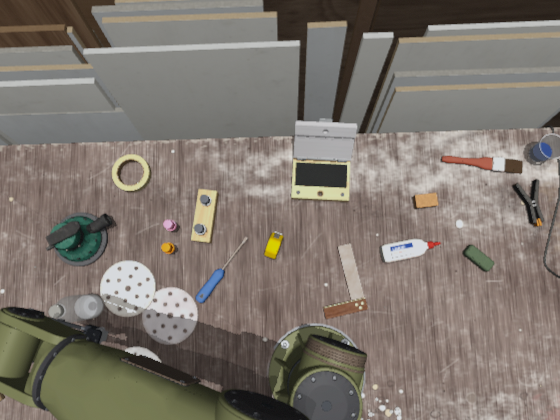

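View pics/scene0.png

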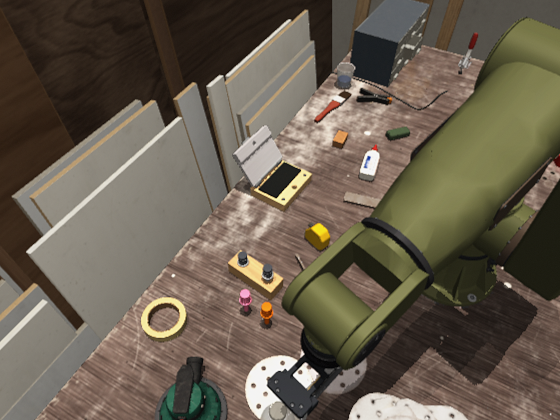

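Top view: press at (321,178) with the lid open behind it, rack at (204,216) with dark pins at (205,200) and (200,230). Pink (170,225) and orange (168,248) look-alikes stand outside the rack. Cork candidates are the brown block (426,201), the yellow thing (274,244) and the green one (478,258); the brown 60x36 block fits. I'll enlarge both areas and measure.

Run:
```python
from h import *
T=dict(np.load('top0.npz'));S=dict(np.load('scene0.npz'))
t=T['pixels'];s=S['pixels']
def cr(im,u,v,w,h,z): return cv2.resize(im[v:v+h,u:u+w],None,fx=z,fy=z,interpolation=cv2.INTER_CUBIC)
a=cr(t,155,180,100,75,4);b=cr(t,400,185,100,75,4)
c=cr(s,215,235,100,75,4);d=cr(t,280,115,100,75,4)
cv2.imwrite('pics/crop1.png',np.vstack([np.hstack([a,b]),np.hstack([c,d])])[:,:,::-1])
P=cloud(T)
def rect(mask,z0,z1,name):
    m=mask&(P[...,2]>z0)&(P[...,2]<z1)
    n,l,st,ce=cv2.connectedComponentsWithStats(m.astype(np.uint8))
    for i in range(1,n):
        if st[i,4]<15: continue
        q=P[l==i]; (cx,cy),(w,h),an=cv2.minAreaRect((q[:,:2]*1000).astype(np.float32))
        print(name,ce[i].round(),st[i,4],'xy',round(cx),round(cy),'wh',round(w),round(h),'ang',round(an,1),'z',np.percentile(q[:,2],[5,50,95]).round(3))
def roi(u,v,w,h):
    m=np.zeros(t.shape[:2],bool); m[v:v+h,u:u+w]=1; return m
rect(roi(405,185,45,35),.015,.04,'cork')
rect(roi(185,180,40,70),.03,.05,'racktop')
rect(roi(185,180,40,70),.058,.12,'pins')
rect(roi(285,155,75,50),.02,.034,'base')
hsv=cv2.cvtColor(t,cv2.COLOR_RGB2HSV)
rect(roi(285,155,75,50)&(hsv[...,2]<60),.03,.045,'pad')
rect(roi(285,115,75,50),.07,.25,'lid')
rect(roi(110,145,50,60),.015,.04,'tape')
rect(roi(375,230,75,40),.01,.05,'glue')
```

```text
cork [426. 200.] 310 xy 445 -317 wh 36 62 ang 5.0 z [0.02  0.025 0.029]
racktop [204. 216.] 806 xy 421 285 wh 51 141 ang 81.6 z [0.035 0.039 0.044]
pins [204. 199.] 69 xy 459 278 wh 22 22 ang 83.8 z [0.065 0.072 0.076]
pins [199. 229.] 107 xy 381 289 wh 24 27 ang 80.3 z [0.06  0.089 0.093]
base [319. 184.] 1211 xy 512 -33 wh 156 112 ang 84.7 z [0.025 0.03  0.034]
base [325. 176.] 31 xy 523 -42 wh 44 16 ang 58.7 z [0.031 0.033 0.034]
pad [321. 175.] 1056 xy 523 -35 wh 136 61 ang 84.7 z [0.032 0.035 0.039]
lid [324. 136.] 1791 xy 613 -42 wh 156 72 ang 84.8 z [0.073 0.117 0.141]
tape [130. 173.] 624 xy 549 491 wh 104 104 ang 0.4 z [0.018 0.023 0.028]
glue [405. 250.] 879 xy 316 -267 wh 50 160 ang 9.0 z [0.019 0.028 0.033]
```

View pics/crop1.png

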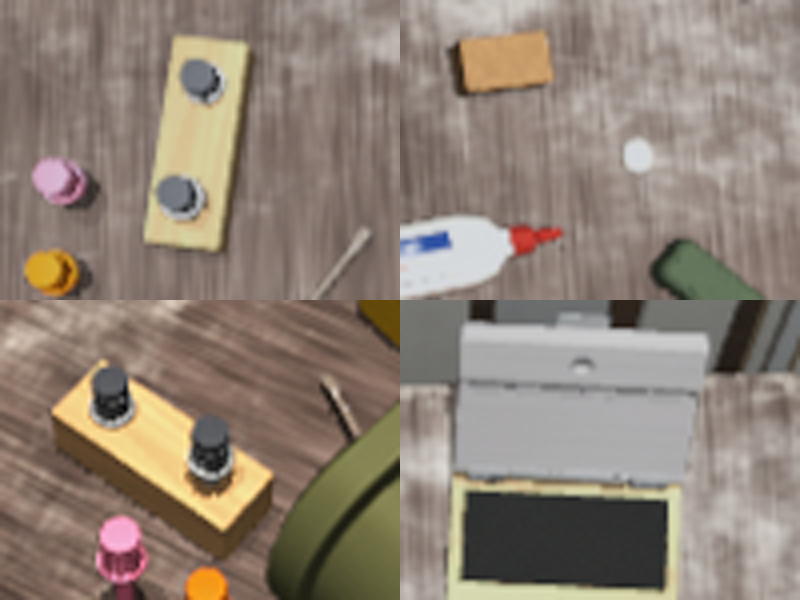

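Views show the brown block (426,201) is the cork. The pin at (200,230), nearer the robot, stands taller (top at 0.091 m against 0.073 m) with shank showing, so it is the long pin. I'll check the clearance behind the lid and plan the first move.

```bash
cat >> h.py <<'E'
PO=np.array([.517,-.0345]);PY=-.0925
def press(x,y): return PO+np.array([[np.cos(PY),-np.sin(PY)],[np.sin(PY),np.cos(PY)]])@np.array([x,y])
def to(xyz,yaw):
    o=ctrl.get_obs();Rm=R.from_euler('xyz',o['eef_rot'])
    d=Rm.inv().apply(np.array(xyz)-o['ee_pos'])
    e=(Rm.inv()*R.from_euler('xyz',[np.pi,0,yaw])).as_rotvec()
    return d.round(4),e.round(3)
def st():
    o=ctrl.get_obs();print(round(o['time_s'],2),o['ee_pos'].round(4),o['eef_rot'].round(3),'F',o['force'].round(1),'w',round(o['grip_width'],4),round(o['grip_force'],1),'q',o['qpos'].round(2))
E
python3 - <<'E'
from h import *
for n in('top','scene'):
    P=cloud(dict(np.load(n+'0.npz'))).reshape(-1,3)
    P=P[(P[:,1]>-.2)&(P[:,1]<.12)&(P[:,0]>.5)&(P[:,0]<1)]
    for x0 in np.arange(.55,.86,.02):
        q=P[(P[:,0]>=x0)&(P[:,0]<x0+.02)]
        if len(q): print(n,x0.round(2),len(q),[ (q[(q[:,1]>=y)&(q[:,1]<y+.08),2].max().round(2) if ((q[:,1]>=y)&(q[:,1]<y+.08)).any() else None) for y in np.arange(-.2,.12,.08)])
T=dict(np.load('top0.npz'));P=cloud(T)[115:165,290:358].reshape(-1,3)
c,s=np.cos(PY),np.sin(PY);d=P[:,:2]-PO;u=d[:,0]*c+d[:,1]*s
m=(P[:,2]>.06)&(P[:,2]<.2)
for z in np.arange(.06,.17,.01):
    k=m&(abs(P[:,2]-z)<.005)
    if k.sum(): print(z.round(2),np.percentile(u[k],[5,50,95]).round(3),k.sum())
yaw=2.865
tgt=np.array([.445,-.317,.15]);d=tgt-ctrl.get_obs()['ee_pos'];print(d, to(tgt,3.226-2*np.pi))
E
```

```text
top 0.55 910 [np.float64(0.01), np.float64(0.07), np.float64(0.06), np.float64(0.01)]
top 0.57 991 [np.float64(0.0), np.float64(0.09), np.float64(0.09), np.float64(0.01)]
top 0.59 1099 [np.float64(0.01), np.float64(0.14), np.float64(0.13), np.float64(0.01)]
top 0.61 938 [np.float64(0.14), np.float64(0.15), np.float64(0.15), np.float64(0.01)]
top 0.63 473 [np.float64(0.01), np.float64(0.14), np.float64(0.14), np.float64(0.01)]
top 0.73 60 [None, None, np.float64(-0.29), np.float64(-0.29)]
top 0.75 677 [np.float64(-0.21), None, np.float64(-0.16), np.float64(-0.15)]
top 0.77 1749 [np.float64(-0.07), np.float64(-0.12), np.float64(-0.0), np.float64(-0.01)]
top 0.79 2472 [np.float64(0.08), np.float64(0.02), np.float64(0.14), np.float64(0.14)]
top 0.81 2644 [np.float64(0.2), np.float64(0.16), np.float64(0.19), np.float64(0.19)]
top 0.83 1616 [np.float64(0.2), np.float64(0.23), np.float64(0.23), np.float64(0.27)]
top 0.85 230 [None, np.float64(0.23), np.float64(0.23), np.float64(0.28)]
scene 0.55 581 [np.float64(0.0), np.float64(0.06), np.float64(0.05), np.float64(0.03)]
scene 0.57 721 [np.f
[... 587 characters left out ...]
1), np.float64(0.13), np.float64(0.13)]
scene 0.81 2268 [np.float64(0.19), np.float64(0.15), np.float64(0.18), np.float64(0.19)]
scene 0.83 1381 [np.float64(0.19), np.float64(0.23), np.float64(0.23), np.float64(0.27)]
scene 0.85 255 [np.float64(0.12), np.float64(0.23), np.float64(0.23), np.float64(0.27)]
0.06 [0.053 0.058 0.062] 109
0.07 [0.059 0.063 0.068] 205
0.08 [0.066 0.07  0.076] 207
0.09 [0.073 0.077 0.082] 229
0.1 [0.079 0.084 0.09 ] 219
0.11 [0.085 0.089 0.092] 107
0.12 [0.088 0.091 0.125] 191
0.13 [0.093 0.099 0.128] 360
0.14 [0.1   0.106 0.116] 353
0.15 [0.101 0.104 0.105] 9
[ 0.29473068 -0.84592318 -0.03515092] (array([-0.5147, -0.7332,  0.0356]), array([-0.001, -0.   , -0.361]))
```

servo_tool(plan=[[100,-0.04,0,0,0,0,-0.18],[100,-0.04,0,0,0,0,-0.18],[100,-0.015,-0.055,0,0,0,0],[100,-0.015,-0.055,0,0,0,0],[100,-0.015,-0.055,0,0,0,0],[100,-0.015,-0.055,0,0,0,0],[100,-0.01,-0.055,0,0,0,0],[100,-0.01,-0.055,0,0,0,0]], force=30)

```text
time_s: 1.1
ee_pos: [0.3357, 0.1903, 0.1853]
eef_rot: [-3.141, -0.0, -3.058]
force: [0.8, 0.5, -1.2]
grip_width: 0.0943
grip_force: 0.0
```

servo_tool(plan=[[100,-0.01,-0.055,0,0,0,0],[100,-0.01,-0.055,0,0,0,0],[100,-0.005,-0.055,0,0,0,0],[100,-0.005,-0.055,0,0,0,0],[100,-0.005,-0.055,0,0,0,0],[100,0,-0.055,0,0,0,0],[100,0,-0.055,0,0,0,0],[100,0,-0.05,0.02,0,0,0]])

```text
time_s: 2.1
ee_pos: [0.407, -0.2409, 0.1659]
eef_rot: [-3.14, 0.002, -3.059]
force: [1.0, 0.9, -2.1]
grip_width: 0.094
grip_force: 0.0
```

Run:
```python
from h import *
st();print(to([.445,-.317,.1],3.226-2*np.pi))
```

```text
2.1 [ 0.407  -0.2409  0.1659] [-3.140e+00  2.000e-03 -3.059e+00] F [ 1.   0.9 -2.1] w 0.094 0.0 q [-0.61  0.14  1.76  0.    1.24 -2.27]
(array([-0.0315, -0.0789,  0.0661]), array([-0.001,  0.002, -0.002]))
```

servo_tool(plan=[[100,-0.0155,-0.0395,0.03,0,0,0],[100,-0.0155,-0.0395,0.03,0,0,0],[100,0,0,0.05,0,0,0],[100,0,0,0.03,0,0,0],[100,0,0,0.018,0,0,0],[100,0,0,0,0,0,0],[40,0,0,0,0,0,0],[40,0,0,0,0,0,0]], force=20)

```text
time_s: 3.1
ee_pos: [0.4448, -0.3151, 0.0087]
eef_rot: [-3.14, 0.001, -3.058]
force: [-0.1, 0.4, -0.7]
grip_width: 0.0775
grip_force: 0.0
```

servo_tool(plan=[[40,0,0,0,0,0,0],[40,0,0,0,0,0,0],[40,0,0,0,0,0,0],[40,0,0,0,0,0,0],[40,0,0,-0.02,0,0,0],[40,0,0,-0.04,0,0,0],[40,0,0,-0.04,0,0,0],[40,0,0,0,0,0,0]])

```text
time_s: 4.1
ee_pos: [0.4453, -0.3156, 0.1101]
eef_rot: [-3.138, 0.004, -3.058]
force: [0.3, -0.0, -2.9]
grip_width: 0.0377
grip_force: 0.0
```

Run:
```python
from h import *
st()
c=snap('top','top1.png');s=snap('scene');w=snap('wrist')
t=cv2.resize(c['pixels'][140:290,300:500],(400,300));s2=cv2.resize(s['pixels'][60:210,280:480],(400,300))
cv2.imwrite('pics/v1.png',np.hstack([np.vstack([t,s2]),cv2.resize(w['pixels'],(400,300)).repeat(1,0)]+[]) [:,:,::-1] if False else np.hstack([np.vstack([t,s2]),np.vstack([cv2.resize(w['pixels'],(400,300)),np.zeros((300,400,3),np.uint8)])])[:,:,::-1])
p=press(6,43);print(p,to([p[0],p[1],.096],PY+np.pi),press(6,-43))
```

```text
4.1 [ 0.4453 -0.3156  0.1101] [-3.138  0.004 -3.058] F [ 0.3 -0.  -2.9] w 0.0377 0.0 q [-0.68  0.36  1.62 -0.    1.15 -2.34]
[10.46317989 42.22746287] (array([-13.5184,  41.5625,   0.0469]), array([ 0.001, -0.002,  0.176])) [  2.5195192  -43.40488064]
```

View pics/v1.png

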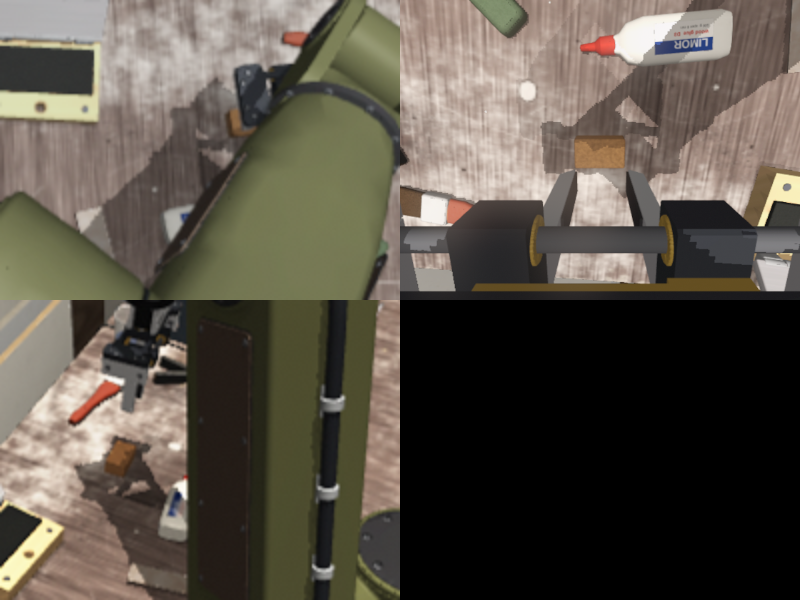

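Wrist view: the cork is still on the bench at about (600,152), between the finger lines, so the grasp missed. I'll locate the cork again.

```bash
sed -i 's/def press(x,y): return PO+\(.*\)$/def press(x,y): return PO+\1\/1000/' h.py
python3 - <<'E'
from h import *
for n in ('wrist','scene'):
    c=snap(n);P=cloud(c);hsv=cv2.cvtColor(c['pixels'],cv2.COLOR_RGB2HSV)
    m=(hsv[...,0]>6)&(hsv[...,0]<20)&(hsv[...,1]>110)&(P[...,2]>.018)&(P[...,2]<.034)&(abs(P[...,0]-.445)<.07)&(abs(P[...,1]+.317)<.08)
    k,l,s,ce=cv2.connectedComponentsWithStats(m.astype(np.uint8))
    i=1+s[1:,4].argmax();q=P[l==i];print(n,s[i],cv2.minAreaRect((q[:,:2]*1000).astype(np.float32)),np.median(q[:,2]), q.mean(0))
    m2=(P[...,2]>.012)&(P[...,2]<.034)&(np.hypot(P[...,0]-.445,P[...,1]+.317)<.06)
    q=P[m2];print(cv2.minAreaRect((q[:,:2]*1000).astype(np.float32)),m2.sum())
E
```

```text
wrist [ 244  193   71   43 2930] ((448.3044738769531, -316.00750732421875), (35.470951080322266, 59.23666763305664), 4.74275541305542) 0.02684773649799485 [ 0.44734684 -0.31618028  0.02670523]
((448.33905029296875, -316.4242248535156), (35.470951080322266, 60.07294845581055), 4.74275541305542) 3091
scene [333 131  15  14 139] ((447.3921203613281, -314.21429443359375), (36.0862922668457, 61.817626953125), 3.961035966873169) 0.024130482964504818 [ 0.44669678 -0.31219589  0.02389802]
((447.3921203613281, -314.21429443359375), (36.0862922668457, 61.817626953125), 3.961035966873169) 160
```

servo_tool(plan=[[100,-0.002,0,0,0,0,0],[100,0,0,0,0,0,0],[100,0,0,0.01,0,0,0],[100,0,0,0.045,0,0,0],[100,0,0,0.03,0,0,0],[100,0,0,0.02,0,0,0],[0,0,0,0,0,0,0],[0,0,0,0,0,0,0]], force=35)

```text
time_s: 5.35
ee_pos: [0.4465, -0.3147, 0.0031]
eef_rot: [-3.141, 0.001, -3.058]
force: [-1.1, 0.1, -1.3]
grip_width: 0.0777
grip_force: 0.0
```

servo_tool(plan=[[0,0,0,0,0,0,0],[0,0,0,0,0,0,0],[0,0,0,0,0,0,0],[0,0,0,0,0,0,0],[0,0,0,0,0,0,0],[0,0,0,0,0,0,0],[0,0,0,0,0,0,0],[0,0,0,0,0,0,0]])

```text
time_s: 6.35
ee_pos: [0.4465, -0.3148, 0.0031]
eef_rot: [-3.141, 0.001, -3.058]
force: [-1.6, 0.8, 6.5]
grip_width: 0.0589
grip_force: 35.0
```

servo_tool(plan=[[0,0,0,-0.01,0,0,0],[0,0,0,-0.02,0,0,0],[0,0,0,-0.03,0,0,0],[0,0,0,-0.04,0,0,0],[0,0,0,0,0,0,0.09],[0,0,0,0,0,0,0.09],[0,0,0,0,0,0,0],[0,0,0,0,0,0,0]])

```text
time_s: 7.35
ee_pos: [0.4462, -0.3145, 0.1025]
eef_rot: [3.142, -0.0, 3.047]
force: [0.5, 0.3, -2.7]
grip_width: 0.059
grip_force: 35.0
```

Run:
```python
from h import *
st();p=press(6,43);print(p,to([p[0],p[1],.1],PY+np.pi),press(6,-43))
w=snap('wrist','w2.png');P=cloud(w)
m=np.linalg.norm(P-ctrl.get_obs()['ee_pos'],axis=-1)<.05
hsv=cv2.cvtColor(w['pixels'],cv2.COLOR_RGB2HSV);m&=(hsv[...,0]>6)&(hsv[...,0]<20)&(hsv[...,1]>110)
print(m.sum(), P[m].min(0) if m.any() else 0, P[m].max(0) if m.any() else 0)
# pad estimate from wrist if visible
m=(cv2.cvtColor(w['pixels'],cv2.COLOR_RGB2HSV)[...,2]<50)&(P[...,2]>.03)&(P[...,2]<.042)&(P[...,0]>.45)
print(m.sum())
```

```text
7.35 [ 0.4462 -0.3145  0.1025] [ 3.142 -0.     3.047] F [ 0.5  0.3 -2.7] w 0.059 35.0 q [-0.68  0.37  1.63 -0.    1.14 -2.16]
[0.52694618 0.00776196] (array([-0.0499,  0.3285,  0.0026]), array([ 0.   , -0.   , -0.002])) [ 0.51900252 -0.07787038]
7416 [ 0.42717376 -0.3448269   0.10270475] [ 0.4677464  -0.28373848  0.129299  ]
357
```

servo_tool(plan=[[0,-0.0083,0.0548,0,0,0,0],[0,-0.0083,0.0548,0,0,0,0],[0,-0.0083,0.0548,0,0,0,0],[0,-0.0083,0.0548,0,0,0,0],[0,-0.0083,0.0548,0,0,0,0],[0,-0.0083,0.0548,0,0,0,0],[0,0,0,0.02,0,0,0],[0,0,0,0.02,0,0,0]])

```text
time_s: 8.4
ee_pos: [0.5277, 0.0087, 0.062]
eef_rot: [-3.142, 0.0, 3.048]
force: [-0.4, 0.5, -2.4]
grip_width: 0.059
grip_force: 35.0
```

Run:
```python
from h import *
st();p=press(6,43);print(p,to([p[0],p[1],.1],PY+np.pi))
w=snap('wrist');t=snap('top');s=snap('scene')
z=lambda im:cv2.resize(im,(400,300))
cv2.imwrite('pics/v2.png',np.vstack([np.hstack([z(w['pixels']),z(t['pixels'][100:250,220:420])]),np.hstack([z(s['pixels'][120:220,200:334]),z(s['pixels'])])])[:,:,::-1])
P=cloud(w);hsv=cv2.cvtColor(w['pixels'],cv2.COLOR_RGB2HSV)
m=(hsv[...,0]>6)&(hsv[...,0]<20)&(hsv[...,1]>110)&(np.linalg.norm(P-ctrl.get_obs()['ee_pos'],axis=-1)<.06)
q=P[m];print('blocktop',np.median(q[:,2]))
m=(hsv[...,2]<60)&(P[...,2]>.03)&(P[...,2]<.042)
k,l,ss,ce=cv2.connectedComponentsWithStats(m.astype(np.uint8));i=1+ss[1:,4].argmax();q=P[l==i]
d=(q[:,:2]-PO);c,s_=np.cos(PY),np.sin(PY)
print('pad press u',np.percentile(d[:,0]*c+d[:,1]*s_,[1,99]),'v',np.percentile(-d[:,0]*s_+d[:,1]*c,[1,99]),np.median(q[:,2]))
```

```text
8.4 [0.5277 0.0087 0.062 ] [-3.142  0.     3.048] F [-0.4  0.5 -2.4] w 0.059 35.0 q [-0.05  0.39  1.71 -0.    1.04 -1.53]
[0.52694618 0.00776196] (array([ 0.0006, -0.001 , -0.038 ]), array([-0.   ,  0.   , -0.002]))
blocktop 0.08522203827726504
pad press u [0.00180097 0.03851412] v [-0.03452258  0.00634257] 0.03694779180724658
```

View pics/v2.png

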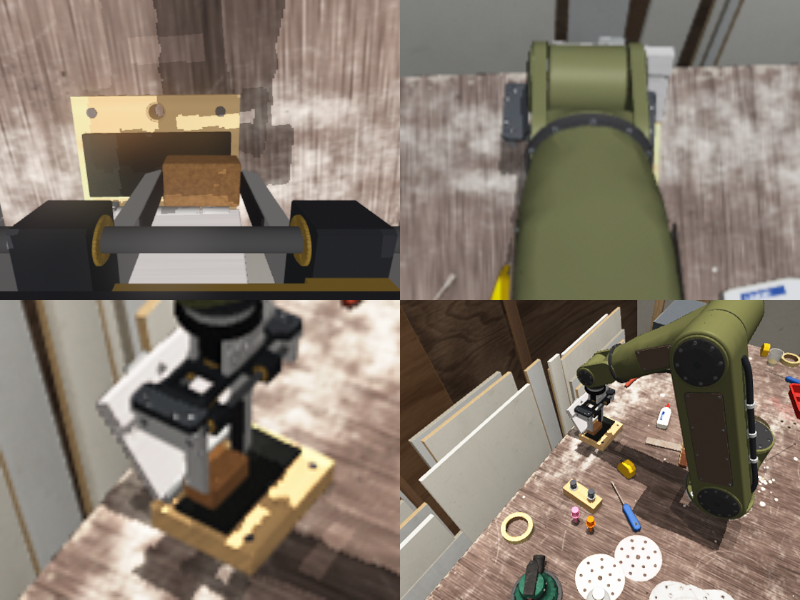

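Block is held flat over the pad's left end (robot's +y). Lower it lightly onto the pad.

servo_tool(plan=[[0,0,0,0.01,0,0,0],[0,0,0,0.007,0,0,0],[0,0,0,0.004,0,0,0],[0,0,0,0.002,0,0,0],[0,0,0,0.002,0,0,0],[0,0,0,0,0,0,0],[0,0,0,0,0,0,0],[0,0,0,0,0,0,0]])

```text
time_s: 9.55
ee_pos: [0.5276, 0.0079, 0.0376]
eef_rot: [-3.142, 0.0, 3.045]
force: [-0.9, 0.2, 1.2]
grip_width: 0.0592
grip_force: 35.0
```

servo_tool(plan=[[0,0,0,0.001,0,0,0],[0,0,-0.004,0,0,0,0],[0,0,-0.006,0,0,0,0],[0,0,-0.006,0,0,0,0],[0,0,-0.006,0,0,0,0],[0,0,-0.006,0,0,0,0],[0,0,-0.006,0,0,0,0],[0,0,-0.006,0,0,0,0]])

```text
time_s: 10.55
ee_pos: [0.5236, -0.0323, 0.0364]
eef_rot: [3.142, -0.0, 3.045]
force: [0.5, 4.3, 2.5]
grip_width: 0.0594
grip_force: 35.0
```

servo_tool(plan=[[0,0,-0.006,0,0,0,0],[0,0,-0.006,0,0,0,0],[0,0,-0.006,0,0,0,0],[0,0,-0.006,0,0,0,0],[0,0,-0.006,0,0,0,0],[0,0,-0.006,0,0,0,0],[0,0,-0.006,0,0,0,0],[0,0,-0.004,0,0,0,0]])

```text
time_s: 11.55
ee_pos: [0.5192, -0.0781, 0.0364]
eef_rot: [3.142, -0.0, 3.045]
force: [0.6, 3.3, 2.9]
grip_width: 0.059
grip_force: 35.0
```

Run:
```python
from h import *
st();p=press(6,-43);print(p,to([p[0],p[1],.037],PY+np.pi)); print(to([.5,-.22,.09],PY+np.pi))
```

```text
11.55 [ 0.5192 -0.0781  0.0364] [ 3.142 -0.     3.045] F [0.6 3.3 2.9] w 0.059 35.0 q [-0.22  0.42  1.74  0.    0.99 -1.69]
[ 0.51900252 -0.07787038] (array([ 0.0002,  0.0002, -0.0006]), array([ 0.   , -0.   , -0.005]))
(array([ 0.0054, -0.1431, -0.0536]), array([ 0.   , -0.   , -0.005]))
```

servo_tool(plan=[[0,0,0,-0.02,0,0,0],[0,0,0,-0.034,0,0,0],[0,0.0018,-0.048,0,0,0,0],[0,0.0018,-0.048,0,0,0,0],[0,0.0018,-0.047,0,0,0,0],[0,0,0,0.03,0,0,0],[0,0,0,0.035,0,0,0],[0,0,0,0,0,0,0]])

```text
time_s: 12.55
ee_pos: [0.4982, -0.2191, 0.0231]
eef_rot: [3.14, -0.005, 3.045]
force: [-0.1, 0.1, -1.7]
grip_width: 0.0588
grip_force: 35.0
```

servo_tool(plan=[[0,0,0,0.012,0,0,0],[0,0,0,0.006,0,0,0],[0,0,0,0.003,0,0,0],[0,0,0,0,0,0,0],[75,0,0,0,0,0,0],[75,0,0,0,0,0,0],[75,0,0,0,0,0,0],[75,0,0,-0.01,0,0,0]])

```text
time_s: 13.55
ee_pos: [0.4997, -0.2193, 0.0143]
eef_rot: [3.141, -0.001, 3.045]
force: [-0.4, -0.5, -1.5]
grip_width: 0.0706
grip_force: 0.0
```

Run:
```python
from h import *
st()
w=snap('wrist');P=cloud(w);hsv=cv2.cvtColor(w['pixels'],cv2.COLOR_RGB2HSV)
m=(hsv[...,0]>6)&(hsv[...,0]<20)&(hsv[...,1]>110)&(np.linalg.norm(P-ctrl.get_obs()['ee_pos'],axis=-1)<.06)
q=P[m];print('block',np.percentile(q[:,2],[5,50,95]),q.mean(0))
```

```text
13.55 [ 0.4997 -0.2193  0.0143] [ 3.141e+00 -1.000e-03  3.045e+00] F [-0.4 -0.5 -1.5] w 0.0706 0.0 q [-0.48  0.49  1.69 -0.    0.96 -1.95]
block [0.01219576 0.0267605  0.02786038] [ 0.4987414  -0.21895954  0.02524954]
```

Block lies flat and clear. Next, go behind the lid with shut fingers.

servo_tool(plan=[[75,0,0,-0.03,0,0,0],[75,0,0,-0.06,0,0,0],[0,0,0,-0.06,0,0,0],[0,0,0,-0.06,0,0,0],[0,0,0,-0.04,0,0,0],[0,-0.05,0.044,0,0,0,0.004],[0,-0.05,0.044,0,0,0,0],[0,-0.05,0.044,0,0,0,0]])

```text
time_s: 14.6
ee_pos: [0.6537, -0.109, 0.2653]
eef_rot: [-3.141, 0.001, 3.04]
force: [0.6, -0.6, -2.2]
grip_width: 0.0139
grip_force: 0.0
```

servo_tool(plan=[[0,0,0,0,0,0,0],[0,0,0,0.05,0,0,0],[0,0,0,0.05,0,0,0],[0,0,0,0.045,0,0,0],[0,0,0,0,0,0,0],[0,0.01,0,0,0,0,0],[0,0.01,0,0,0,0,0],[0,0,0,0,0,0,0]])

```text
time_s: 15.6
ee_pos: [0.6324, -0.1083, 0.1213]
eef_rot: [-3.141, 0.002, 3.041]
force: [-0.1, 0.1, -0.8]
grip_width: 0.0004
grip_force: 0.1
```

Run:
```python
from h import *
st();o=ctrl.get_obs();d=o['ee_pos'][:2]-PO;c,s_=np.cos(PY),np.sin(PY);print('u,v',d[0]*c+d[1]*s_,-d[0]*s_+d[1]*c)
w=snap('wrist');t=snap('top');s=snap('scene')
z=lambda im:cv2.resize(im,(400,300))
cv2.imwrite('pics/v3.png',np.vstack([np.hstack([z(w['pixels']),z(t['pixels'][100:250,220:420])]),np.hstack([z(s['pixels'][100:220,200:360]),z(s['pixels'])])])[:,:,::-1])
```

```text
15.6 [ 0.6324 -0.1083  0.1213] [-3.141e+00  2.000e-03  3.041e+00] F [-0.1  0.1 -0.8] w 0.0004 0.1 q [-0.23  0.56  1.31 -0.    1.27 -1.7 ]
u,v 0.1217318854119831 -0.06282280660830186
```

View pics/v3.png

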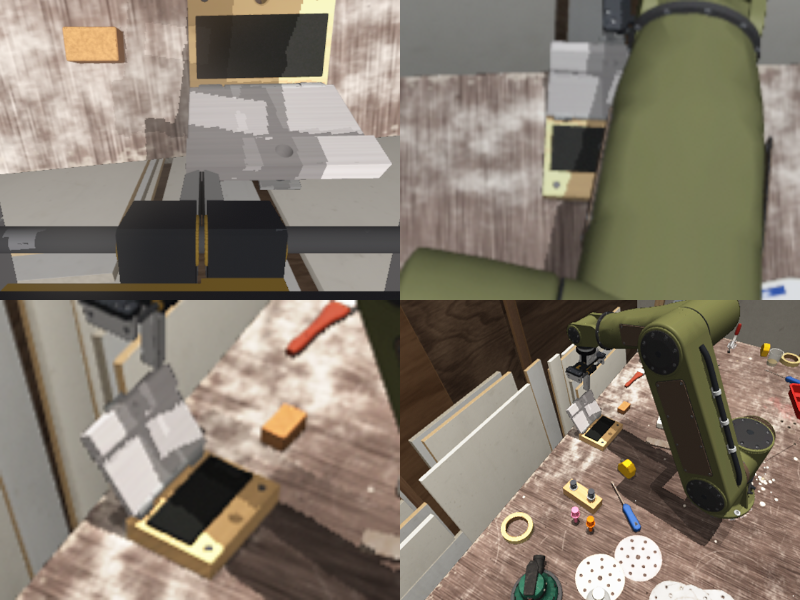

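Fingers stand behind the lid's right part, with the lid edge at about (200,170) in the wrist view. Pull it over along the arc.

servo_tool(plan=[[0,0.022,0.006,-0.004,0,0,0],[0,0.017,0,-0.01,0,0,0],[0,0.017,0,-0.009,0,0,0],[0,0.014,0,0,0,0,0],[0,0.013,0,0.002,0,0,0],[0,0.014,0,0.005,0,0,0],[0,0.014,0,0.006,0,0,0],[0,0.012,0,0.009,0,0,0]])

```text
time_s: 16.75
ee_pos: [0.5106, -0.0898, 0.1205]
eef_rot: [-3.142, 0.001, 3.041]
force: [0.6, 0.3, -2.2]
grip_width: 0.0008
grip_force: 0.0
```

servo_tool(plan=[[0,0.011,0,0.009,0,0,0],[0,0.01,0,0.013,0,0,0],[0,0.008,0,0.012,0,0,0],[0,0.004,0,0.011,0,0,0],[0,0.003,0,0.008,0,0,0],[0,0.002,0,0.008,0,0,0],[0,0.001,0,0.006,0,0,0],[0,0,0,0,0,0,0]])

```text
time_s: 17.75
ee_pos: [0.4718, -0.0859, 0.0531]
eef_rot: [3.142, -0.001, 3.041]
force: [1.1, 0.2, -2.0]
grip_width: 0.0002
grip_force: 0.0
```

Run:
```python
from h import *
st();o=ctrl.get_obs();d=o['ee_pos'][:2]-PO;c,s_=np.cos(PY),np.sin(PY);print('u,v',d[0]*c+d[1]*s_,-d[0]*s_+d[1]*c)
```

```text
17.75 [ 0.4718 -0.0859  0.0531] [ 3.142e+00 -1.000e-03  3.041e+00] F [ 1.1  0.2 -2. ] w 0.0002 0.0 q [-0.26  0.31  1.85 -0.    0.98 -1.73]
u,v -0.04022502574668735 -0.05534576702432449
```

servo_tool(plan=[[0,0,0,0.002,0,0,0],[0,0,0,0.0015,0,0,0],[0,0,0,0,0,0,0],[0,0,0,0,0,0,0],[0,0,0,0,0,0,0],[0,0,0,0,0,0,0],[0,0,0,0,0,0,0],[0,0,0,0,0,0,0]])

```text
time_s: 18.75
ee_pos: [0.4719, -0.0859, 0.05]
eef_rot: [-3.142, 0.0, 3.041]
force: [0.4, -0.3, -2.0]
grip_width: 0.0002
grip_force: 0.0
```

Run:
```python
from h import *
st()
w=snap('wrist');t=snap('top');s=snap('scene')
z=lambda im:cv2.resize(im,(400,300))
cv2.imwrite('pics/v4.png',np.vstack([np.hstack([z(w['pixels']),z(t['pixels'][100:250,220:420])]),np.hstack([z(s['pixels'][100:220,200:360]),z(s['pixels'])])])[:,:,::-1])
P=cloud(s)
c,s_=np.cos(PY),np.sin(PY);d=P[...,:2]-PO;u=d[...,0]*c+d[...,1]*s_;v=-d[...,0]*s_+d[...,1]*c
for a in(-50,-30,0,20):
  m=(abs(u*1000-a)<5)&(v>.038)&(v<.07);print(a,np.median(P[m][:,2]),m.sum())
```

```text
18.75 [ 0.4719 -0.0859  0.05  ] [-3.142  0.     3.041] F [ 0.4 -0.3 -2. ] w 0.0002 0.0 q [-0.26  0.31  1.85 -0.    0.98 -1.73]
-50 0.029229498530956466 26
-30 0.02809478040017077 34
0 0.03462883160151975 27
20 0.033885261364483055 28
```

View pics/v4.png

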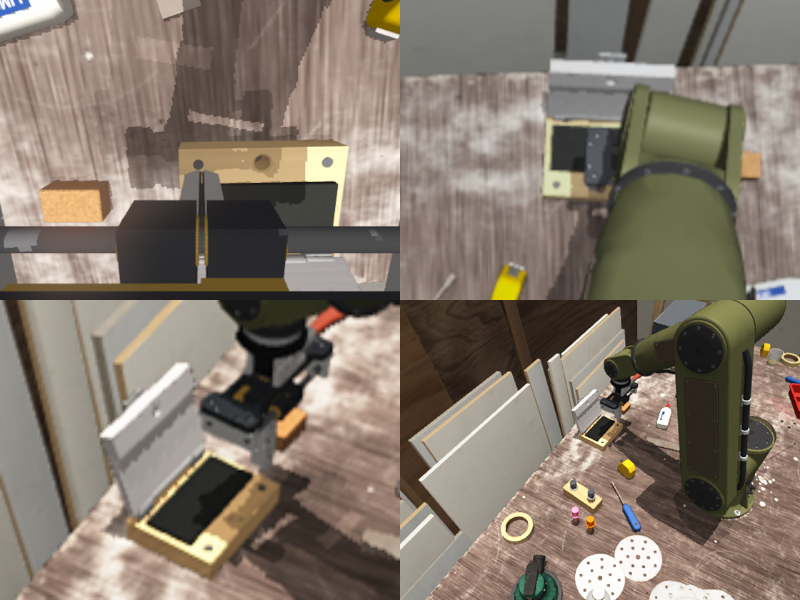

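The lid is now nearly upright and the fingertips slipped over its edge; they stand over the pad/base at (200,170) in the wrist view. I'll measure the lid angle and repeat with a deeper hook.

Run:
```python
from h import *
s=snap('scene');P=cloud(s);c,s_=np.cos(PY),np.sin(PY);d=P[...,:2]-PO;u=d[...,0]*c+d[...,1]*s_;v=-d[...,0]*s_+d[...,1]*c
z=P[...,2]
for a in np.arange(.06,.18,.01):
    m=(abs(z-a)<.005)&(v>-.02)&(v<.07)&(u>.03)&(u<.2)
    if m.sum()>3: print(a.round(2),np.percentile(u[m],[5,50,95]).round(3),m.sum())
```

```text
0.06 [0.051 0.053 0.056] 66
0.07 [0.054 0.056 0.06 ] 63
0.08 [0.057 0.06  0.064] 73
0.09 [0.061 0.063 0.066] 69
0.1 [0.064 0.066 0.07 ] 65
0.11 [0.066 0.07  0.073] 74
0.12 [0.068 0.07  0.072] 22
0.13 [0.067 0.069 0.074] 71
0.14 [0.07  0.073 0.104] 95
0.15 [0.073 0.08  0.093] 167
```

servo_tool(plan=[[0,0,0,-0.06,0,0,-0.008],[0,0,0,-0.06,0,0,0],[0,0,0,-0.05,0,0,0],[0,-0.06,0,0,0,0,0],[0,-0.06,0,0,0,0,0],[0,-0.06,0,0,0,0,0],[0,0,0,0,0,0,0],[0,0,0,0.05,0,0,0]])

```text
time_s: 19.95
ee_pos: [0.6525, -0.1029, 0.1722]
eef_rot: [-3.141, 0.006, 3.049]
force: [0.8, 0.3, -2.5]
grip_width: 0.0
grip_force: 0.0
```

servo_tool(plan=[[0,0,0,0.055,0,0,0],[0,0,0,0.01,0,0,0],[0,0.02,0,0,0,0,0],[0,0.015,0,0,0,0,0],[0,0.015,0,-0.002,0,0,0],[0,0.012,0,-0.006,0,0,0],[0,0.012,0,-0.006,0,0,0],[0,0,0,0,0,0,0]])

```text
time_s: 20.95
ee_pos: [0.5773, -0.0958, 0.1203]
eef_rot: [-3.141, 0.001, 3.049]
force: [-0.3, 0.6, -1.4]
grip_width: 0.0007
grip_force: 0.0
```

```bash
cat >> h.py <<'E'
def uv():
    d=ctrl.get_obs()['ee_pos'][:2]-PO;c,s=np.cos(PY),np.sin(PY);print('uv',(d[0]*c+d[1]*s).round(4),(-d[0]*s+d[1]*c).round(4))
def lid(name='scene'):
    P=cloud(snap(name));c,s_=np.cos(PY),np.sin(PY);d=P[...,:2]-PO;u=d[...,0]*c+d[...,1]*s_;v=-d[...,0]*s_+d[...,1]*c;z=P[...,2]
    for a in np.arange(-.06,.12,.02):
        m=(abs(u-a)<.005)&(v>.04)&(v<.07)&(z>.02)&(z<.2)
        if m.sum()>3: print('u',a.round(2),'z',np.percentile(z[m],[5,50,95]).round(3),m.sum())
E
python3 - <<'E'
from h import *
st();uv();lid()
E
```

```text
20.95 [ 0.5773 -0.0958  0.1203] [-3.141e+00  1.000e-03  3.049e+00] F [-0.3  0.6 -1.4] w 0.0007 0.0 q [-0.23  0.44  1.49 -0.    1.21 -1.7 ]
uv 0.0657 -0.0555
u -0.06 z [0.022 0.027 0.031] 14
u -0.04 z [0.026 0.029 0.033] 24
u -0.02 z [0.026 0.033 0.038] 36
u 0.0 z [0.032 0.034 0.036] 23
u 0.02 z [0.031 0.035 0.037] 27
u 0.04 z [0.032 0.112 0.156] 91
```

servo_tool(plan=[[0,0.013,0,0.001,0,0,0],[0,0.0145,0,0.003,0,0,0],[0,0.014,0,0.006,0,0,0],[0,0.0125,0,0.008,0,0,0],[0,0.0105,0,0.011,0,0,0],[0,0.008,0,0.0125,0,0,0],[0,0.0055,0,0.013,0,0,0],[0,0.002,0,0.006,0,0,0]])

```text
time_s: 22.0
ee_pos: [0.4974, -0.0882, 0.0574]
eef_rot: [3.141, -0.001, 3.049]
force: [-0.1, 1.7, -0.6]
grip_width: 0.0003
grip_force: 0.3
```

Run:
```python
from h import *
st();uv();lid()
```

```text
22.0 [ 0.4974 -0.0882  0.0574] [ 3.141e+00 -1.000e-03  3.049e+00] F [-0.1  1.7 -0.6] w 0.0003 0.3 q [-0.25  0.35  1.78 -0.    1.01 -1.73]
uv -0.0146 -0.0553
u -0.06 z [0.021 0.028 0.07 ] 29
u -0.04 z [0.026 0.078 0.083] 45
u -0.02 z [0.027 0.073 0.076] 31
u 0.0 z [0.032 0.066 0.069] 32
u 0.02 z [0.03  0.06  0.063] 26
u 0.04 z [0.048 0.053 0.055] 19
u 0.06 z [0.045 0.049 0.05 ] 7
```

Run:
```python
from h import *
for n in('wrist','scene','top'):
    P=cloud(snap(n));c,s_=np.cos(PY),np.sin(PY);d=P[...,:2]-PO;u=d[...,0]*c+d[...,1]*s_;v=-d[...,0]*s_+d[...,1]*c;z=P[...,2]
    print(n)
    for a in np.arange(-.06,.07,.02):
        r=[]
        for b in np.arange(-.07,.08,.02):
            m=(abs(u-a)<.005)&(abs(v-b)<.01)&(z>.02)&(z<.12)
            r.append(round(float(np.median(z[m]))*1000) if m.sum()>2 else None)
        print(a.round(2),r)
```

```text
wrist
-0.06 [31, 31, 31, 31, 31, 32, 31, 32]
-0.04 [83, 83, 83, 95, 95, 82, 82, 82]
-0.02 [91, 101, 76, 88, 89, 76, 76, 76]
0.0 [70, None, 70, 69, 69, 70, 69, 69]
0.02 [None, 62, None, None, 63, 63, 63, 62]
0.04 [None, None, None, None, None, 58, 57, 57]
0.06 [None, None, None, None, None, None, None, None]
scene
-0.06 [28, 28, 27, 30, 28, 27, 29, 31]
-0.04 [76, 31, 30, 30, 89, 77, 54, 62]
-0.02 [94, 94, 74, 85, 83, 72, 73, 34]
0.0 [None, 65, 66, 66, 67, 67, 67, 35]
0.02 [60, 60, 62, 60, 59, 61, 60, 51]
0.04 [55, 54, 54, 52, 54, 53, 54, 52]
0.06 [None, 50, 50, 49, 48, 49, 47, 31]
top
-0.06 [None, None, None, 65, 31, 33, 66, 32]
-0.04 [None, None, None, 91, 92, 80, 80, 80]
-0.02 [None, None, None, None, None, 72, 73, 73]
0.0 [None, None, None, None, None, 68, 66, 66]
0.02 [None, None, None, 60, None, 62, 59, 60]
0.04 [None, None, None, None, None, 53, 53, 53]
0.06 [None, None, None, 47, None, 48, 47, 48]
```

The fingertips evidently sit about 17 mm above the reported TCP: the lid at 0.33 rad touches them. Keep pushing down.

servo_tool(plan=[[0,0.001,0,0.006,0,0,0],[0,0.001,0,0.005,0,0,0],[0,0,0,0.004,0,0,0],[0,0,0,0.004,0,0,0],[0,0,0,0.002,0,0,0],[0,0,0,0,0,0,0],[0,0,0,0,0,0,0],[0,0,0,0,0,0,0]])

```text
time_s: 23.2
ee_pos: [0.4959, -0.0882, 0.0376]
eef_rot: [-3.142, 0.0, 3.049]
force: [0.2, 0.4, -2.1]
grip_width: 0.0003
grip_force: 0.0
```

Run:
```python
from h import *
st();uv();lid('wrist')
```

```text
23.2 [ 0.4959 -0.0882  0.0376] [-3.142  0.     3.049] F [ 0.2  0.4 -2.1] w 0.0003 0.0 q [-0.25  0.38  1.79  0.    0.97 -1.73]
uv -0.016 -0.0554
u -0.06 z [0.024 0.052 0.061] 890
u -0.04 z [0.058 0.059 0.06 ] 965
u -0.02 z [0.056 0.057 0.058] 874
u 0.0 z [0.054 0.055 0.056] 803
u 0.02 z [0.053 0.054 0.055] 731
u 0.06 z [0.048 0.051 0.052] 175
```

servo_tool(plan=[[0,0,0,0.003,0,0,0],[0,0,0,0.002,0,0,0],[0,0,0,0.0015,0,0,0],[0,0,0,0.001,0,0,0],[0,0,0,0,0,0,0],[0,0,0,0,0,0,0],[0,0,0,0,0,0,0],[0,0,0,0,0,0,0]])

```text
time_s: 24.25
ee_pos: [0.4958, -0.0881, 0.0302]
eef_rot: [-3.142, -0.0, 3.049]
force: [-3.7, 0.4, 5.2]
grip_width: 0.0002
grip_force: 3.6
```

Run:
```python
from h import *
st();uv();lid('wrist')
```

```text
24.25 [ 0.4958 -0.0881  0.0302] [-3.142 -0.     3.049] F [-3.7  0.4  5.2] w 0.0002 3.6 q [-0.25  0.39  1.8  -0.    0.95 -1.73]
uv -0.0161 -0.0554
u -0.06 z [0.022 0.048 0.052] 762
u -0.04 z [0.05  0.051 0.052] 989
u -0.02 z [0.05  0.051 0.052] 925
u 0.0 z [0.05  0.051 0.052] 850
u 0.02 z [0.05  0.051 0.052] 579
u 0.06 z [0.048 0.051 0.052] 188
```

Lid is shut (flat at 0.051 m, 7 N contact). On to the long pin.

servo_tool(plan=[[0,0,0,-0.04,0,0,0],[0,0,0,-0.06,0,0,0],[0,0,0,-0.05,0,0,0],[60,0.0213,0.0523,0,0,0,0],[60,0.0213,0.0523,0,0,0,0],[60,0.0213,0.0523,0,0,0,0],[60,0.0213,0.0523,0,0,0,0],[60,0.0213,0.0523,0,0,0,0]], force=50)

```text
time_s: 25.3
ee_pos: [0.4133, 0.1838, 0.18]
eef_rot: [3.141, 0.001, 3.049]
force: [-0.3, 0.3, -2.9]
grip_width: 0.0474
grip_force: 0.0
```

Run:
```python
from h import *
st()
w=snap('wrist','w3.png');P=cloud(w);z=P[...,2]
m=(z>.06)&(z<.105)&(abs(P[...,0]-.42)<.08)&(abs(P[...,1]-.285)<.06)
k,l,ss,ce=cv2.connectedComponentsWithStats(m.astype(np.uint8))
for i in range(1,k):
    if ss[i,4]>30:
        q=P[l==i];t=q[:,2]>np.percentile(q[:,2],90)-.004;print(ce[i].round(),ss[i,4],cv2.minAreaRect((q[t][:,:2]*1000).astype(np.float32)),np.percentile(q[:,2],[5,95]))
# collar & its hole from this view
P2=P;d=P[...,:2]-PO;c,s_=np.cos(PY),np.sin(PY);u=d[...,0]*c+d[...,1]*s_;v=-d[...,0]*s_+d[...,1]*c
for n in('wrist','top','scene'):
    q=w if n=='wrist' else snap(n);P=cloud(q);d=P[...,:2]-PO;u=d[...,0]*c+d[...,1]*s_;v=-d[...,0]*s_+d[...,1]*c
    m=(P[...,2]>.0575)&(P[...,2]<.068)&(abs(u+.045)<.03)&(abs(v)<.03)
    print(n,m.sum())
    if m.sum()>30:
        q=np.c_[u[m],v[m]]*1000;print(cv2.minAreaRect(q.astype(np.float32)),np.median(P[m][:,2]))
```

```text
25.3 [0.4133 0.1838 0.18  ] [3.141e+00 1.000e-03 3.049e+00] F [-0.3  0.3 -2.9] w 0.0474 0.0 q [ 0.34  0.09  1.79  0.    1.27 -1.14]
[400. 159.] 1090 ((383.4576110839844, 291.2252197265625), (23.228107452392578, 22.650724411010742), 0.3189752995967865) [0.06311205 0.09281831]
[386. 242.] 594 ((462.0434875488281, 279.2800598144531), (23.2955265045166, 22.87372398376465), 32.3695068359375) [0.06272919 0.07494461]
wrist 862
((-42.390953063964844, 1.4233970642089844), (35.31459426879883, 35.015625), 0.15600502490997314) 0.06283533909966754
top 134
((-45.40299987792969, 0.5279731750488281), (33.34194564819336, 33.97104263305664), 86.57901763916016) 0.06110634687768479
scene 62
((-49.41234588623047, -1.197174072265625), (26.63430404663086, 41.816165924072266), 32.26664352416992) 0.060718553246391804
```

servo_tool(plan=[[60,0.0203,0.0518,0,0,0,0],[60,0.0203,0.0518,0,0,0,0],[60,0,0,0.02,0,0,0],[60,0,0,0.04,0,0,0],[60,0,0,0.04,0,0,0],[60,0,0,0.02,0,0,0],[60,0,0,0.0125,0,0,0],[60,0,0,0,0,0,0]])

```text
time_s: 26.45
ee_pos: [0.3834, 0.2885, 0.0471]
eef_rot: [-3.141, -0.001, 3.048]
force: [-0.6, 0.9, -0.7]
grip_width: 0.0565
grip_force: 0.0
```

servo_tool(plan=[[0,0,0,0,0,0,0],[0,0,0,0,0,0,0],[0,0,0,0,0,0,0],[0,0,0,0,0,0,0],[0,0,0,0,0,0,0],[0,0,0,0,0,0,0],[0,0,0,0,0,0,0],[0,0,0,0,0,0,0]])

```text
time_s: 27.45
ee_pos: [0.3835, 0.2896, 0.0477]
eef_rot: [3.14, 0.001, 3.049]
force: [1.0, 6.6, -0.9]
grip_width: 0.0232
grip_force: 49.7
```

Run:
```python
from h import *
st();print(ctrl.get_obs()['moment'])
```

```text
27.45 [0.3835 0.2896 0.0477] [3.140e+00 1.000e-03 3.049e+00] F [ 1.   6.6 -0.9] w 0.0232 49.7 q [ 0.57  0.32  1.85  0.    0.97 -0.91]
[ 1.16601311 -0.03866524 -0.00424793]
```

servo_tool(plan=[[0,0,0.0012,0,0,0,0],[0,0,0,-0.005,0,0,0],[0,0,0,-0.015,0,0,0],[0,0,0,-0.02,0,0,0],[0,0,0,-0.03,0,0,0],[0,0,0,-0.04,0,0,0],[0,0,0,-0.03,0,0,0],[0,0,0,0,0,0,0]])

```text
time_s: 28.45
ee_pos: [0.3839, 0.2905, 0.1897]
eef_rot: [3.139, 0.003, 3.049]
force: [-1.1, -0.0, -3.5]
grip_width: 0.0234
grip_force: 49.6
```

Run:
```python
from h import *
st();o=ctrl.get_obs();ee=o['ee_pos']
s=snap('scene');P=cloud(s)
m=(np.hypot(P[...,0]-ee[0],P[...,1]-ee[1])<.025)&(P[...,2]<ee[2]+.01)&(P[...,2]>.06)
v,u=np.where(m);print(m.sum(),u.min(),u.max(),v.min(),v.max())
for a in np.arange(.09,.2,.01):
    q=P[m&(abs(P[...,2]-a)<.005)]
    if len(q)>2: print(a.round(2),q.min(0).round(4),q.max(0).round(4),len(q))
w=snap('wrist')
z=lambda im:cv2.resize(im,(400,300))
u0,v0=int(u.mean())-40,int(v.mean())-40
cv2.imwrite('pics/v5.png',np.hstack([z(w['pixels']),z(s['pixels'][max(v0,0):v0+75,u0:u0+100])])[:,:,::-1]);print(u0,v0)
print(to([*press(-44.5,.8),ee[2]],PY+np.pi))
```

```text
28.45 [0.3839 0.2905 0.1897] [3.139e+00 3.000e-03 3.049e+00] F [-1.1 -0.  -3.5] w 0.0234 49.6 q [ 0.57  0.14  1.71 -0.    1.29 -0.91]
47 264 273 241 254
0.16 [0.3787 0.2925 0.1551] [0.3869 0.2989 0.1642] 11
0.17 [0.3785 0.2933 0.1654] [0.3879 0.2981 0.175 ] 15
0.18 [0.3788 0.2883 0.1752] [0.3873 0.2978 0.1845] 13
0.19 [0.3786 0.2937 0.1854] [0.3842 0.2979 0.1874] 4
226 209
(array([-0.119 , -0.3098, -0.0028]), array([-0.001, -0.001, -0.   ]))
```

View pics/v5.png

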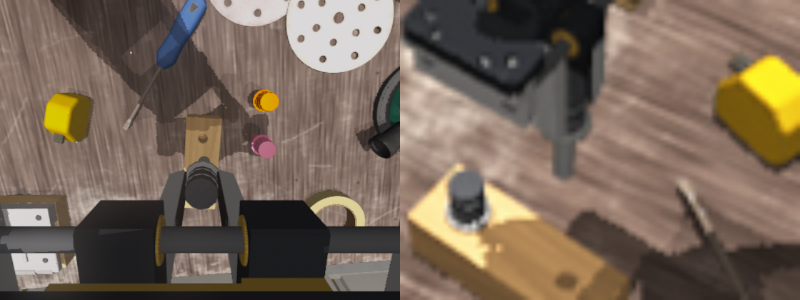

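Pin is held upright, with its shank at about (565,155) in the crop, and the short pin is still in the rack. Carry it over the collar.

servo_tool(plan=[[0,-0.0198,-0.0516,0,0,0,0],[0,-0.0198,-0.0516,0,0,0,0],[0,-0.0198,-0.0516,0,0,0,0],[0,-0.0198,-0.0516,0,0,0,0],[0,-0.0198,-0.0517,0,0,0,0],[0,-0.02,-0.0517,0.02,0,0,0],[0,0,0,0.04,0,0,0],[0,0,0,0.015,0,0,0]])

```text
time_s: 29.55
ee_pos: [0.4714, -0.0294, 0.1094]
eef_rot: [3.141, -0.005, 3.048]
force: [-0.1, 0.9, -2.0]
grip_width: 0.0234
grip_force: 49.6
```

Run:
```python
from h import *
st();uv();c_,s_=np.cos(PY),np.sin(PY)
ims=[]
for n in('scene','wrist'):
    c=snap(n,n+'9.png');P=cloud(c);d=P[...,:2]-PO;u=d[...,0]*c_+d[...,1]*s_;v=-d[...,0]*s_+d[...,1]*c_;z=P[...,2]
    m=(abs(u+.045)<.03)&(abs(v)<.03)
    k=m&(z>.056)&(z<.067);
    if k.sum()>10: print(n,'collar',k.sum(),'u',np.percentile(u[k],[1,99]).round(4),'v',np.percentile(v[k],[1,99]).round(4),np.median(z[k]))
    for a in np.arange(.08,.14,.01):
        q=m&(abs(z-a)<.005)
        if q.sum()>2: print(n,'pin',a.round(2),'u',u[q].min().round(4),u[q].max().round(4),'v',v[q].min().round(4),v[q].max().round(4),q.sum())
    if n=='scene':
        vv,uu=np.where(m&(z>.05)&(z<.14));print(uu.min(),uu.max(),vv.min(),vv.max());a,b=int(uu.mean()),int(vv.mean())
        ims.append(cv2.resize(c['pixels'][b-30:b+30,a-40:a+40],(400,300),interpolation=cv2.INTER_CUBIC))
    else: ims.append(cv2.resize(c['pixels'],(400,300)))
cv2.imwrite('pics/v6.png',np.hstack(ims)[:,:,::-1])
```

```text
29.55 [ 0.4714 -0.0294  0.1094] [ 3.141 -0.005  3.048] F [-0.1  0.9 -2. ] w 0.0234 49.6 q [-0.14  0.21  1.82  0.    1.12 -1.62]
uv -0.0459 0.0008
scene collar 83 u [-0.0616 -0.0258] v [-0.0149  0.0198] 0.05992043563841465
scene pin 0.08 u -0.0532 -0.0462 v 0.0019 0.0102 10
scene pin 0.09 u -0.0541 -0.0433 v 0.0009 0.0084 12
scene pin 0.1 u -0.0509 -0.042 v 0.0017 0.0081 11
scene pin 0.11 u -0.0518 -0.0435 v 0.0039 0.0077 5
scene pin 0.12 u -0.0621 -0.0365 v -0.0094 0.0166 22
scene pin 0.13 u -0.0583 -0.0509 v -0.0211 0.018 21
scene pin 0.14 u -0.0589 -0.0398 v -0.0191 0.0274 32
285 304 158 189
wrist collar 1039 u [-0.0596 -0.0368] v [-0.0155  0.0179] 0.06289804826712203
wrist pin 0.08 u -0.0524 -0.0465 v -0.0019 0.0093 56
wrist pin 0.09 u -0.0523 -0.0496 v -0.0011 0.0083 29
wrist pin 0.12 u -0.061 -0.0477 v -0.0117 0.0147 246
wrist pin 0.13 u -0.0608 -0.0479 v -0.0177 0.0214 427
wrist pin 0.14 u -0.0582 -0.0477 v -0.0224 0.025 555
```

View pics/v6.png

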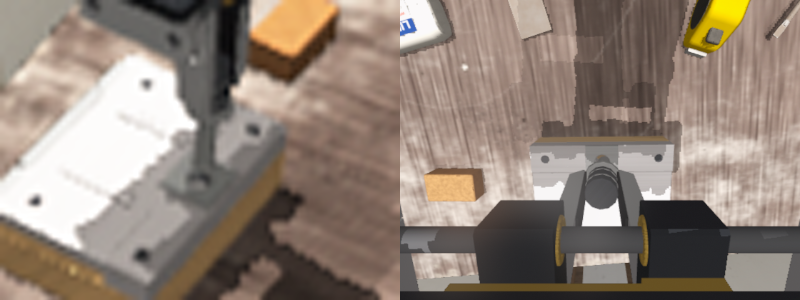

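```bash
cat > fit.py <<'E'
from h import *
from scipy.optimize import least_squares
c_,s_=np.cos(PY),np.sin(PY)
def run():
  for n in('scene','wrist'):
    c=snap(n);P=cloud(c);d=P[...,:2]-PO;u=d[...,0]*c_+d[...,1]*s_;v=-d[...,0]*s_+d[...,1]*c_;z=P[...,2]
    zt=ctrl.get_obs()['ee_pos'][2]-.0377
    m=(np.hypot(u+.046,v-.002)<.016)&(z>max(zt+.012,.068))&(z<zt+.044)
    q=np.c_[u,v,z][m]*1000;zm=q[:,2].mean()
    f=lambda p:np.hypot(q[:,0]-p[0]-p[2]*(q[:,2]-zm)/100,q[:,1]-p[1]-p[3]*(q[:,2]-zm)/100)-6
    r=least_squares(f,[-43,0,0,0],loss='soft_l1',bounds=([-60,-15,-15,-15],[-20,15,15,15]))
    p=r.x;tip=p[:2]+p[2:]*(62-zm)/100
    print(n,len(q),'axis mid',p.round(2),'z',zm.round(1),'res',np.abs(r.fun).mean().round(2),'at z62',tip.round(2))
    h=c['pixels'];k=(abs(u+.045)<.025)&(abs(v)<.025)&(z>.0575)&(z<.066)
    print('  collar rect',cv2.minAreaRect((np.c_[u[k],v[k]]*1000).astype(np.float32)),'u1,99',np.percentile(u[k],[1,99]).round(4),'v',np.percentile(v[k],[1,99]).round(4))
if __name__=='__main__': run()
E
python3 fit.py
```

```text
Traceback (most recent call last):
  File "fit.py", line 16, in <module>
    if __name__=='__main__': run()
                             ~~~^^
  File "fit.py", line 9, in run
    q=np.c_[u,v,z][m]*1000;zm=q[:,2].mean()
      ~~~~~~~~~~~~^^^
IndexError: boolean index did not match indexed array along axis 1; size of axis is 1680 but size of corresponding boolean axis is 560
```

```bash
sed -i 's/np.c_\[u,v,z\]\[m\]/np.c_[u[m],v[m],z[m]]/' fit.py; python3 fit.py
```

```text
scene 32 axis mid [-45.2    2.95  -8.91 -11.48] z 99.9 res 1.04 at z62 [-41.83   7.29]
  collar rect ((-43.494651794433594, 1.3766212463378906), (36.6834716796875, 34.26573944091797), 86.606689453125) u1,99 [-0.0604 -0.0265] v [-0.0165  0.0193]
wrist 38 axis mid [-43.83   3.52  -0.58   0.35] z 90.9 res 0.14 at z62 [-43.66   3.42]
  collar rect ((-44.64018249511719, 1.0541248321533203), (30.08488655090332, 33.720088958740234), 1.1854828596115112) u1,99 [-0.0595 -0.0334] v [-0.0155  0.0178]
```

servo_tool(plan=[[0,-0.0015,-0.002,0,0,0,0],[0,0,0,0,0,0,0],[0,0,0,0.005,0,0,0],[0,0,0,0.004,0,0,0],[0,0,0,0.003,0,0,0],[0,0,0,0.003,0,0,0],[0,0,0,0,0,0,0],[0,0,0,0,0,0,0]])

```text
time_s: 30.8
ee_pos: [0.4745, -0.0314, 0.0975]
eef_rot: [-3.142, 0.0, 3.049]
force: [0.6, -0.2, -3.1]
grip_width: 0.0229
grip_force: 49.6
```

```bash
python3 -c "
from h import *
st();uv();print(ctrl.get_obs()['moment'].round(2))
import fit;fit.run()"
```

```text
30.8 [ 0.4745 -0.0314  0.0975] [-3.142  0.     3.049] F [ 0.6 -0.2 -3.1] w 0.0229 49.6 q [-0.14  0.23  1.83 -0.    1.08 -1.62]
uv -0.0426 -0.0009
[-0.04 -0.01  0.06]
scene 25 axis mid [-43.11   0.9  -13.88   1.68] z 85.3 res 1.06 at z62 [-39.87   0.51]
  collar rect ((-43.31806945800781, 2.657461166381836), (33.985069274902344, 37.389862060546875), 2.1838841438293457) u1,99 [-0.0603 -0.0267] v [-0.0161  0.02  ]
wrist 38 axis mid [-42.58   0.89  -0.66  -9.1 ] z 75.6 res 0.11 at z62 [-42.49   2.13]
  collar rect ((-46.629966735839844, 1.158823013305664), (26.19570541381836, 33.789825439453125), 0.34397032856941223) u1,99 [-0.0595 -0.0364] v [-0.0155  0.0179]
```

servo_tool(plan=[[0,0,0,0.004,0,0,0],[0,0,0,0.004,0,0,0],[0,0,0,0.004,0,0,0],[0,0,0,0.004,0,0,0],[0,0,0,0,0,0,0],[0,0,0,0,0,0,0],[0,0,0,0,0,0,0],[0,0,0,0,0,0,0]])

```text
time_s: 31.9
ee_pos: [0.4745, -0.0314, 0.0815]
eef_rot: [-3.142, 0.0, 3.049]
force: [0.6, -0.0, -3.3]
grip_width: 0.023
grip_force: 49.6
```

servo_tool(plan=[[0,0,0,0.004,0,0,0],[0,0,0,0.004,0,0,0],[0,0,0,0.004,0,0,0],[0,0,0,0.004,0,0,0],[0,0,0,0.004,0,0,0],[0,0,0,0.004,0,0,0],[0,0,0,0,0,0,0],[0,0,0,0,0,0,0]])

```text
time_s: 32.9
ee_pos: [0.4744, -0.0313, 0.0574]
eef_rot: [3.141, -0.0, 3.049]
force: [1.7, 2.2, -4.3]
grip_width: 0.0234
grip_force: 49.6
```

servo_tool(plan=[[0,0,0,0.004,0,0,0],[0,0,0,0.003,0,0,0],[0,0,0,0.002,0,0,0],[0,0,0,0.001,0,0,0],[0,0,0,0,0,0,0],[0,0,0,0,0,0,0],[0,0,0,0,0,0,0],[0,0,0,0,0,0,0]], force=60)

```text
time_s: 33.9
ee_pos: [0.4747, -0.0313, 0.0478]
eef_rot: [3.141, 0.001, 3.049]
force: [-0.5, 6.0, 5.5]
grip_width: 0.0232
grip_force: 59.6
```

```bash
cat > col.py <<'E'
from h import *
st();c_,s_=np.cos(PY),np.sin(PY)
for n in('wrist','scene'):
    c=snap(n);P=cloud(c);d=P[...,:2]-PO;u=d[...,0]*c_+d[...,1]*s_;v=-d[...,0]*s_+d[...,1]*c_;z=P[...,2]
    m=(u<-.028)&(u>-.062)&(abs(v-.001)<.017)&(np.hypot(u+.0445,v-.001)>.0165)&(z<.066)
    l=(u<-.03)&(u>-.055)&(v>.045)&(v<.07)
    print(n,'collar z',np.percentile(z[m],[50,75,90]).round(4),m.sum(),'lid',np.median(z[l]).round(4),l.sum())
E
python3 col.py
```

```text
33.9 [ 0.4747 -0.0313  0.0478] [3.141e+00 1.000e-03 3.049e+00] F [-0.5  6.   5.5] w 0.0232 59.6 q [-0.14  0.31  1.87  0.    0.97 -1.62]
wrist collar z [0.0355 0.0582 0.0591] 852 lid 0.051 1614
scene collar z [0.0334 0.0521 0.0561] 65 lid 0.3361 349
```

servo_tool(plan=[[0,0,0.0006,0.001,0,0,0],[0,0,0,0.001,0,0,0],[0,0,0,0.0005,0,0,0],[0,0,0,0,0,0,0],[0,0,0,0,0,0,0],[0,0,0,0,0,0,0],[0,0,0,0,0,0,0],[0,0,0,0,0,0,0]])

```text
time_s: 35.0
ee_pos: [0.4748, -0.0312, 0.0454]
eef_rot: [-3.141, 0.001, 3.049]
force: [-0.6, 1.6, 7.0]
grip_width: 0.0227
grip_force: 59.6
```

```bash
python3 col.py
```

```text
35.0 [ 0.4748 -0.0312  0.0454] [-3.141e+00  1.000e-03  3.049e+00] F [-0.6  1.6  7. ] w 0.0227 59.6 q [-0.14  0.31  1.87 -0.    0.96 -1.62]
wrist collar z [0.0324 0.0558 0.0567] 838 lid 0.051 1656
scene collar z [0.0358 0.0519 0.0545] 59 lid 0.3345 352
```

Run:
```python
from h import *
w=snap('wrist');s=snap('scene');z=lambda im:cv2.resize(im,(400,300))
cv2.imwrite('pics/v7.png',np.hstack([z(w['pixels']),z(s['pixels'][130:220,240:360])])[:,:,::-1])
```

```text
(no output)
```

View pics/v7.png

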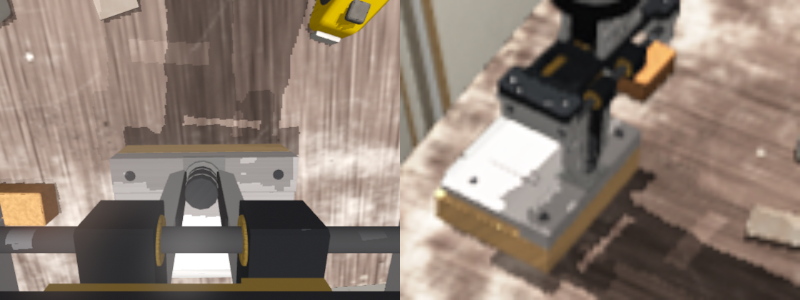

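The lid is flat shut, the pin is pressed home at (203,185) in the wrist view, and the cork lies clear on the bench at (20,205). Handing in.

```bash
python3 -c "
from station import ctrl
print(ctrl.hand_in())"
```

```text
the job is handed in; nothing more can be done
None
```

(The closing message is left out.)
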